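Release and hold the stone press

ROBOT

A 7-joint arm with a two-finger parallel gripper is mounted at the origin on a cart in front of the work surface, level with it; the furniture and walls round the work are solid. World frame = base frame: x ahead of the robot, y to its left, z up, the work surface at z = 0. Lengths are in m, angles in degrees, forces in N, time in s.
With the tool pointing down it reaches from about 0.425 to 0.95 m from the base axis. Payload 4.7 kg.
Tool frame: the origin (TCP) lies on the centre line of the jaws, within the pads' length; the fingertips stand 8 mm ahead of it and the grasp point (between the pads) lies 11 mm behind it (manip.tcp_to_tips is the z of the fingertips in the tool frame, in m); z points along the fingers, y is the line along which they close (so a half turn about z gives the same grasp; the last joint's range is limited). The gripper opens to 85 mm and grips with 20 to 120 N. Pads are 22 mm wide; open, the fingers measure 114 mm over their backs; the gripper's body (76 mm by 85 mm) begins 54 mm behind the grasp point. The pads swing forward as they close: fully open they stand 13 mm farther back than shut.
Start: joints at [-67.775, 26.849, -2.785, 87.806, 1.381, 65.374, -4.715], TCP at [0.273, 0.617, 0.239] pointing down, gripper open.
Joint ranges: [-148.3, 148.3], [-19.14, 114.17], [-79.39, 73.82], [5.75, 140.21], [-59.74, 239.74], [12.07, 113.84], [-152.46, 152.46]. Speed limits (degrees/s): [147.25, 147.25, 180, 180, 180, 180, 180].

INTERFACE

Orientations are given as a 3x3 rotation matrix whose columns are the frame's x, y, z axes.
In Python, from workcell import manip, optics gives the robot as it stands.
- The arm moves only by the tool play_rows, never from a script. Its argument "steps" is a list of rows, each a list of 7 numbers: the shift along the tool's x, y, z in units of 40 mm (1.0 is 40 mm), then the turn, a rotation vector about the tool's x, y, z in degrees, then the opening, from 0 (shut) to 1 (fully open). A call has 1 to 20 rows; each row is the pose to reach, as a shift and turn from the pose commanded when the call began, along the tool's axes at that moment; what a row does not reach only later rows make up. A row lasts 1/12 s, in which the tool goes at most 41.7 mm and 7.16 degrees, less where a joint would pass 70% of its speed; a pose out of reach is approached as far as the arm can. A call with a gripper value outside its range is refused whole. The fingers move at their own pace and stop on an object; the grip force is fixed at half the most. Time passes only in rows, so rows that repeat a pose let the fingers close. It gives the time, the measured TCP pose, the force, the opening and the grip force at its end, in the units of the state.
- manip.observe(): the state, without advancing time (a new reading comes with each control period).
- optics.snapshot(name): name is "scene" or "top" or "wrist"; returns a dict with "pixels" (400x640x3 uint8, red, green, blue), "fx", "fy", "cx", "cy" (pixels), "view" (4x4, takes a point from world to camera coordinates); the wrist camera has in their place "hand_eye" (4x4, takes a point from camera to tool coordinates, whose origin is the TCP and whose axes are the flange's). Camera axes: x right, y up, looking along -z (the intrinsics and any distortion apply to the point x, -y, -z); pixel columns grow to the right and rows downward; lengths in m; the calibration is good to about 2 mm. A picture is of the moment at which its call begins: read the wrist's pose just before it. There is no depth.
- manip.finish_job(): hands the job in; it is judged then, once.
The state is a dict: "clock": time; "joint_positions": joint angles; "qvel": joint speeds; "tau": joint torques, N m; "position": TCP position; "orientation": TCP orientation; "ft_force": force on the tool from outside, world axes, zero at the start; "moment": the same for the moment, N m; "grip_width": finger opening in m; "grasp_force": force on a finger pad.
Only numpy, scipy, OpenCV 4.12 (cv2) and the standard library are available. Lean on these libraries where they do the work, as an engineer would, in place of code of your own. Each camera call takes 0.05 s, during which the arm holds its last target. There are 200 camera calls.

TASK

One of the two lever presses has a stone offcut on its anvil; the other has only a wooden wedge. On the press with the stone, first flip the safety catch fully over, then pull the lever all the way forward to its stop so that the foot clamps the stone, and keep it there: finish while still holding the lever, because it springs back when released. Do not operate the other press, and leave the wedge, the loose chisel and the loose stone chip where they are.

Things in the scene. Friction and masses are not known exactly. Their poses are not given: they have to be found in the camera images.
- press_left: The left one of two alike lever presses fixed to the table: grey plate 200 x 145 x 10 mm. Origin on the table under the lever's pivot; x points to the press's back (away from robot), y to its left. In this frame, mm: lever pivot (along y) z 48; anvil pad 62 x 66 at (-70, 0), top z 14; catch post at (18, 60), top z 108; catch pivot (along x) at (5, 60, 95); keeper post at (0, -31), top z 103.
- press_left_nest (a point): Centre of the anvil pad's top on the left press, where a workpiece lies.
- press_left_tab (a point): Top of the left press's catch tab: steel paddle 20 (press x) x 8 (y) x 40 mm on an 8 mm stem, upright, 84 mm above the catch pivot, top z 179 mm, 60 mm left of the lever's shank. From the pivot a bar (8 thick, 12 high, 96 mm long) lies to -y across the lever's front. Push the tab to the press's left (+y), away from the lever: the bar, at a right angle to the tab, turns with it and rises clear.
- press_left_catch (a joint): Angle of the left press's catch: 0 = bar across the lever, which it blocks; 1.35 rad = stop, fully flipped, tab lying over to the press's +y and bar standing up beside the lever. Stiff (0.09 N m, about 2 N at the tab); it stays where it is left.
- press_left_knob (a point): Centre of the black ball knob, 32 mm in diameter, on the left press's lever: 135 mm from the pivot, on a shank 14 mm thick. At rest the lever leans back 0.42 rad, knob at (55, 0, 171) mm in the press's frame.
- press_left_lever (a joint): Angle of the left press's lever: 0 = at rest, leaning back 0.42 rad; 0.62 rad = its stop, leaning 0.20 rad forward, knob at (-27, 0, 180) mm in the press's frame. Pulling the knob to the press's front (-x) raises the value and lowers the foot. A spring returns it when released; holding it at the stop on the stone takes about 13 N at the knob.
- press_left_foot: Sprung rubber-tipped foot, 20 mm in diameter, on the front arm of the left press's lever, 70 mm from the pivot. Its tip is 19 mm below this origin. It comes down over the anvil pad as the lever is pulled and gives up to 12 mm (about 1.2 N per mm), so that the lever still reaches its stop with the stone under it.
- press_right: The right one of two alike lever presses fixed to the table: grey plate 200 x 145 x 10 mm. Origin on the table under the lever's pivot; x points to the press's back (away from robot), y to its left. In this frame, mm: lever pivot (along y) z 48; anvil pad 62 x 66 at (-70, 0), top z 14; catch post at (18, 60), top z 108; catch pivot (along x) at (5, 60, 95); keeper post at (0, -31), top z 103.
- press_right_nest (a point): Centre of the anvil pad's top on the right press, where a workpiece lies.
- press_right_tab (a point): Top of the right press's catch tab: steel paddle 20 (press x) x 8 (y) x 40 mm on an 8 mm stem, upright, 84 mm above the catch pivot, top z 179 mm, 60 mm left of the lever's shank. From the pivot a bar (8 thick, 12 high, 96 mm long) lies to -y across the lever's front. Push the tab to the press's left (+y), away from the lever: the bar, at a right angle to the tab, turns with it and rises clear.
- press_right_catch (a joint): Angle of the right press's catch: 0 = bar across the lever, which it blocks; 1.35 rad = stop, fully flipped, tab lying over to the press's +y and bar standing up beside the lever. Stiff (0.09 N m, about 2 N at the tab); it stays where it is left.
- press_right_knob (a point): Centre of the black ball knob, 32 mm in diameter, on the right press's lever: 135 mm from the pivot, on a shank 14 mm thick. At rest the lever leans back 0.42 rad, knob at (55, 0, 171) mm in the press's frame.
- press_right_lever (a joint): Angle of the right press's lever: 0 = at rest, leaning back 0.42 rad; 0.62 rad = its stop, leaning 0.20 rad forward, knob at (-27, 0, 180) mm in the press's frame. Pulling the knob to the press's front (-x) raises the value and lowers the foot. A spring returns it when released; holding it at the stop on the stone takes about 13 N at the knob.
- press_right_foot: Sprung rubber-tipped foot, 20 mm in diameter, on the front arm of the right press's lever, 70 mm from the pivot. Its tip is 19 mm below this origin. It comes down over the anvil pad as the lever is pulled and gives up to 12 mm (about 1.2 N per mm), so that the lever still reaches its stop with the stone under it.
- stone: White rough stone offcut, about 30 x 42 x 23 mm, lying on the anvil pad of one of the presses. Origin at the centre of its underside.
- wedge: Brown wooden wedge, 24 x 65 x 14 mm, lying on the other press's anvil pad. Origin at the centre of its underside.
- chisel: Bystander: a steel point chisel, 18 x 189 x 18 mm, lying loose on the table behind the presses.
- chip: Bystander: a loose stone chip, about 28 x 36 x 20 mm, on the table between the presses.
Not all that is in view belongs to the job. Leave any blue or green look-alike of the stone alone.

How it is judged (in metres and radians):
On the way, in this order (a step that is already met when the one before it is completed fails the run):
1. the safety catch of the press with the stone is flipped over (1.0 rad or more) with its lever still at rest (((horizontal distance between stone and press_left_nest below 0.05 m and value of joint press_left_catch above 1 rad and value of joint press_left_lever below 0.15 rad) or (horizontal distance between stone and press_right_nest below 0.05 m and value of joint press_right_catch above 1 rad and value of joint press_right_lever below 0.15 rad))), for 0.2 s.
2. then its lever is pulled to the stop and the foot clamps the stone (((horizontal distance between stone and press_left_nest below 0.05 m and value of joint press_left_lever above 0.56 rad and contact force between press_left_foot and stone above 4 N) or (horizontal distance between stone and press_right_nest below 0.05 m and value of joint press_right_lever above 0.56 rad and contact force between press_right_foot and stone above 4 N))), for 0.2 s.
At the end, for the whole second after the job is handed in: On the press with the stone the catch is flipped (1.0 rad or more), the lever is at its stop (0.56 rad or more) with the foot pressing the stone with over 4 N, and the robot is holding it there (over 3 N on the press); the other press's catch is below 0.25 rad and its lever below 0.1 rad (((horizontal distance between stone and press_left_nest below 0.05 m and value of joint press_left_catch above 1 rad and value of joint press_left_lever above 0.56 rad and contact force between press_left_foot and stone above 4 N and contact force between any of the fingers, the arm and press_left above 3 N and value of joint press_right_catch below 0.25 rad and value of joint press_right_lever below 0.1 rad) or (horizontal distance between stone and press_right_nest below 0.05 m and value of joint press_right_catch above 1 rad and value of joint press_right_lever above 0.56 rad and contact force between press_right_foot and stone above 4 N and contact force between any of the fingers, the arm and press_right above 3 N and value of joint press_left_catch below 0.25 rad and value of joint press_left_lever below 0.1 rad))); the arm keeps its last pose, push and grip.
It fails at once if the other press is operated (catch past 0.3 rad or lever past 0.12 rad) ((horizontal distance between stone and press_left_nest below 0.05 m and (value of joint press_right_catch above 0.3 rad or value of joint press_right_lever above 0.12 rad)) or (horizontal distance between stone and press_right_nest below 0.05 m and (value of joint press_left_catch above 0.3 rad or value of joint press_left_lever above 0.12 rad))).
It fails at once if a lever is forced (past 0.15 rad) against its closed catch ((value of joint press_left_lever above 0.15 rad and value of joint press_left_catch below 0.3 rad) or (value of joint press_right_lever above 0.15 rad and value of joint press_right_catch below 0.3 rad)).
It fails at once if the stone is knocked more than 25 mm from its place (distance of stone from where it was at the start of the episode above 0.025 m).
It fails at once if the wedge, chisel or chip is moved more than 30 mm (distance of any of wedge, chisel, chip from where it was at the start of the episode above 0.03 m).
It also fails if it takes over 45 s, if anything falls off the work surface, if the arm or the gripper's body presses on something with over 40 N, if the wrist force passes 120 N, or if a joint passes its speed limit or range.

## Working session

There is one attempt and no reset: what is moved stays moved. The work goes in short steps, Python scripts to look and compute and a tool call to move; the robot and the scene stay as the last step left them, time stands still between calls to the robot, and variables do not carry over. Pictures are saved under pics/ and viewed, at most 10 in all, crops included, and the job is handed in when it is done.

Besides the shell and the picture viewer there is one more tool, called after "Emit:" as name([rows], argument=value, ...), one row to a line, values as JSON. play_rows: Moves the arm, as the interface text tells. Its arguments: {"type":"object","properties":{"steps":{"type":"array","items":{"type":"array","items":{"type":"number"}}}},"required":["steps"]}

```bash
mkdir -p pics
python3 - <<'E'
from workcell import manip, optics
import cv2,numpy as np
s=manip.observe();print(s, manip.tcp_to_tips)
for n in("scene","top"):
    d=optics.snapshot(n);cv2.imwrite(f"pics/{n}0.png",d["pixels"][:,:,::-1]);print(n,d["fx"],d["fy"],d["cx"],d["cy"],np.round(d["view"],4).tolist(),[k for k in d])
E
```

```text
{'clock': 0.0, 'joint_positions': array([-67.77487768,  26.89798682,  -2.78468273,  87.8740044 ,
         1.38309172,  65.37406071,  -4.71572239]), 'qvel': array([ 0.02032509,  0.06552983, -0.00403744, -0.02821222,  0.03739342,
        0.01550552,  0.02715477]), 'tau': array([-3.15063189e-04, -5.10296595e+01, -4.67470160e-02, -2.37716442e+01,
        1.06317003e-02,  7.34504603e-03,  4.70312557e-06]), 'position': array([0.2730322 , 0.61669718, 0.23825134]), 'orientation': array([[-9.14408485e-01,  4.04792091e-01, -6.97566014e-04],
       [ 4.04792678e-01,  9.14406652e-01, -1.83385299e-03],
       [-1.04470182e-04, -1.95926035e-03, -9.99998075e-01]]), 'ft_force': array([-0.80115326,  0.32757616, -0.76898737]), 'moment': array([ 0.03396803, -0.00079572,  0.02445565]), 'grasp_force': 0.0, 'grip_width': 0.08535154563064966} 0.008
scene 417.4905134543613 417.4905134543613 318.47120934221556 202.28111784224998 [[0.4707, -0.882, -0.0239, -0.2397], [0.4343, 0.2081, 0.8764, -0.3686], [-0.768, -0.4229, 0.481, -0.517], [0.0, 0.0, 0.0, 1.0]] ['pixels', 'fx', 'fy', 'cx', 'cy', 'view']
top 460.26297073371364 460.26297073371364 324.3211822276906 202.31846202176484 [[0.0092, -0.9999, 0.0076, 0.0498], [0.9944, 0.0099, 0.1052, -0.5947], [-0.1053, 0.0066, 0.9944, -1.1954], [0.0, 0.0, 0.0, 1.0]] ['pixels', 'fx', 'fy', 'cx', 'cy', 'view']
```

View pics/scene0.png

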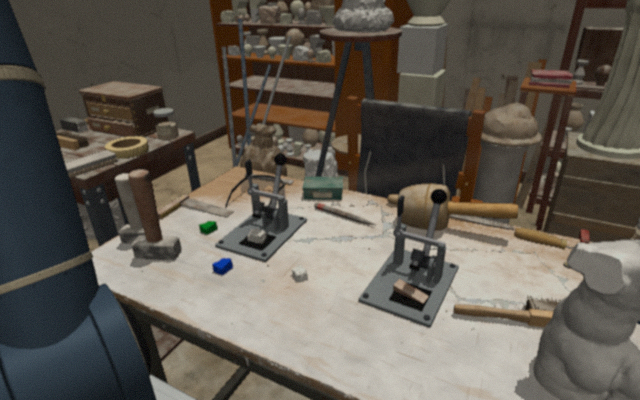

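View pics/top0.png

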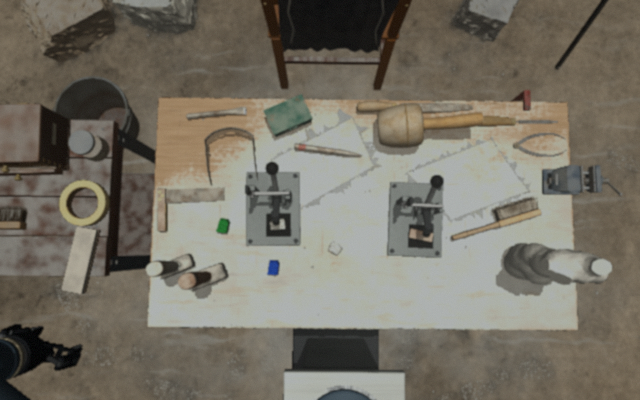

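The left press has the white stone (top view about (279,223)); the wedge is on the right one. Next I measure the left press's pose.

```bash
cat > h.py <<'E'
from workcell import manip, optics
import cv2,numpy as np
def ray(d,u,v):
    V=np.array(d["view"]);R=V[:3,:3];o=-R.T@V[:3,3]
    return o,R.T@np.array([(u-d["cx"])/d["fx"],-(v-d["cy"])/d["fy"],-1.])
def onz(d,u,v,z):
    o,r=ray(d,u,v);return o+r*(z-o[2])/r[2]
def tri(a,b):
    (o1,r1),(o2,r2)=a,b
    r1=r1/np.linalg.norm(r1);r2=r2/np.linalg.norm(r2)
    t=np.linalg.lstsq(np.c_[r1,-r2],o2-o1,rcond=None)[0]
    p,q=o1+r1*t[0],o2+r2*t[1];return (p+q)/2,np.linalg.norm(p-q)
def proj(d,p):
    c=np.array(d["view"])@np.r_[p,1];return d["cx"]+d["fx"]*c[0]/-c[2],d["cy"]-d["fy"]*c[1]/-c[2]
E
python3 - <<'E'
from h import *
d=optics.snapshot("top");s=optics.snapshot("scene")
im=d["pixels"][:,:,::-1].copy()
g=im.max(2);m=((g<150)).astype(np.uint8)
m[:, :235]=0;m[:,310:]=0;m[:168]=0;m[252:]=0
m=cv2.morphologyEx(m,cv2.MORPH_OPEN,np.ones((3,3)))
cs=max(cv2.findContours(m,0,2)[0],key=cv2.contourArea)
P=np.array([onz(d,u,v,.01)[:2] for u,v in cs[:,0]],np.float32)*1000
r=cv2.minAreaRect(P);print(r)
# knob
for n,x,b in(("top",d,(255,155,290,185)),("scene",s,(268,148,292,170))):
    k=x["pixels"].max(2)[b[1]:b[3],b[0]:b[2]];mm=(k<45).astype(np.uint8)
    c=max(cv2.findContours(mm,0,2)[0],key=cv2.contourArea);e=cv2.minEnclosingCircle(c);q=(e[0][0]+b[0],e[0][1]+b[1]);print(n,q,e[1],onz(x,*q,.171))
    if n=="top":a=ray(x,*q)
    else:print(tri(a,ray(x,*q)))
A=cv2.resize(im[145:265,225:325],None,fx=4,fy=4,interpolation=2)
B=cv2.resize(s["pixels"][140:270,205:325,::-1],None,fx=3,fy=480/130,interpolation=2)
cv2.imwrite("pics/c1.png",np.hstack([A,B]))
E
```

```text
((584.3982543945312, 195.90130615234375), (209.85215759277344, 149.4968719482422), 0.8451418876647949)
top (271.5, 168.5) 5.700977325439453 [0.65890452 0.18271083 0.171     ]
scene (282.5, 160.5) 8.860122680664062 [0.6541917  0.17141528 0.171     ]
(array([0.66164791, 0.18047505, 0.16622895]), np.float64(0.006689018684592405))
```

View pics/c1.png

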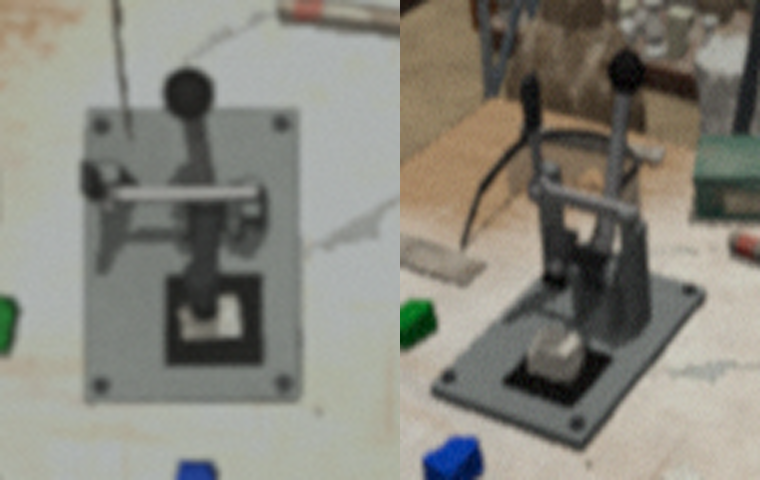

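The crop shows the left press square to the table. In its left half, the knob is at (188,93), the tab at (97,182) and the pad at (214,320). That puts the origin near (0.604, 0.182) with almost no yaw, and the tab near (0.609, 0.243). I'll rise, then move over with the fingers shut.

Emit:
play_rows([
  [0, 0, -1, 0, 0, 0, 0],
  [0, 0, -2, 0, 0, 0, 0],
  [0, 0, -2.8, 0, 0, 0, 0],
  [-1, -0.5, -2.8, 0, 0, -2, 0],
  [-2, -1, -2.8, 0, 0, -4, 0],
  [-3, -1.5, -2.8, 0, 0, -6, 0],
  [-4, -2, -2.8, 0, 0, -8, 0],
  [-5, -2.5, -2.8, 0, 0, -10, 0],
  [-6, -3, -2.8, 0, 0, -12, 0],
  [-7, -3.5, -2.8, 0, 0, -14, 0],
  [-8, -4, -2.8, 0, 0, -16, 0],
  [-9, -4.5, -2.8, 0, 0, -18, 0],
  [-10, -5, -2.8, 0, 0, -20, 0],
  [-11, -5.5, -2.8, 0, 0, -22, 0],
  [-11.7, -5.9, -2.8, 0, 0, -23.9, 0],
  [-11.7, -5.9, -2.8, 0, 0, -23.9, 0],
  [-11.7, -5.9, -2.8, 0, 0, -23.9, 0],
  [-11.7, -5.9, -2.8, 0, 0, -23.9, 0],
])

```text
clock: 1.7
position: [0.6064, 0.2099, 0.3508]
orientation: [[-1.0, 0.004, -0.001], [0.004, 1.0, -0.0], [0.001, -0.0, -1.0]]
ft_force: [-0.1, 0.0, -0.5]
grip_width: 0.0003
grasp_force: 0.0
```

Run:
```python
from h import *
s=manip.observe();print(s["clock"],s["position"],s["orientation"].round(3).tolist(),s["ft_force"],s["joint_positions"])
w=optics.snapshot("wrist");T=np.eye(4);T[:3,:3]=s["orientation"];T[:3,3]=s["position"]
w["view"]=np.linalg.inv(T@np.array(w["hand_eye"]))
print([k for k in w])
im=w["pixels"][:,:,::-1].copy()
O=np.array([.604,.182,0])
for p in([55,0,171],[5,60,179],[18,60,108],[0,-31,103],[-70,0,14]):
    u,v=proj(w,O+np.array(p)/1000);print(p,u,v)
    if abs(u)<2000 and abs(v)<2000:cv2.circle(im,(int(u),int(v)),3,(0,0,255),1)
cv2.imwrite("pics/w1.png",im);np.save("w1.npy",w["view"])
```

```text
1.7 [0.6064134  0.20993251 0.35080831] [[-1.0, 0.004, -0.001], [0.004, 1.0, -0.0], [0.001, -0.0, -1.0]] [-0.10022554  0.04025616 -0.53603935] [-27.20597297  19.65302246   5.98669273  84.25301626  -2.05785915
  76.2480412   68.70978495]
['pixels', 'fx', 'fy', 'cx', 'cy', 'hand_eye', 'view']
[55, 0, 171] 293.9388181013757 224.60605475043303
[5, 60, 179] 357.7297613306207 177.2955291545961
[18, 60, 108] 351.2434420301734 170.9256673895076
[0, -31, 103] 269.0753378014256 154.3252694786849
[-70, 0, 14] 300.23507910225015 85.58444883495699
```

View pics/w1.png

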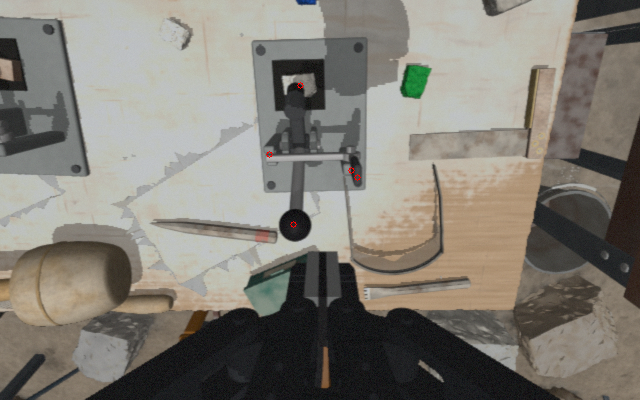

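The wrist view confirms the estimate: the predicted dots fall on the knob (294,224), the pad (300,86) and the tab at about (357,172). Next I descend between the tab and the lever.

Emit:
play_rows([
  [0, 0, 1, 0, 0, 0, 0],
  [0, 0, 2, 0, 0, 0, 0],
  [0, 0, 3, 0, 0, 0, 0],
  [0, 0, 3.8, 0, 0, 0, 0],
  [0, 0, 4.4, 0, 0, 0, 0],
  [0, 0, 4.8, 0, 0, 0, 0],
  [0, 0.2, 4.8, 0, 0, 0, 0],
  [0, 0.35, 4.8, 0, 0, 0, 0],
  [0, 0.5, 4.8, 0, 0, 0, 0],
  [0, 0.65, 4.8, 0, 0, 0, 0],
  [0, 0.8, 4.8, 0, 0, 0, 0],
  [0, 0.95, 4.8, 0, 0, 0, 0],
  [0, 0.95, 4.8, 0, 0, 0, 0],
])

```text
clock: 2.83
position: [0.6059, 0.2524, 0.1603]
orientation: [[-1.0, -0.002, 0.002], [-0.002, 1.0, 0.002], [-0.002, 0.002, -1.0]]
ft_force: [0.6, 0.0, 0.4]
grip_width: -0.0005
grasp_force: 0.0
```

Emit:
play_rows([
  [0, 0.15, 0.05, 0, 0, 0, 0],
  [0, 0.3, 0.14, 0, 0, 0, 0],
  [0, 0.45, 0.23, 0, 0, 0, 0],
  [0, 0.6, 0.36, 0, 0, 0, 0],
  [0, 0.75, 0.5, 0, 0, 0, 0],
  [0, 0.85, 0.62, 0, 0, 0, 0],
  [0, 0.95, 0.75, 0, 0, 0, 0],
  [0, 1.05, 0.88, 0, 0, 0, 0],
  [0, 1.1, 0.98, 0, 0, 0, 0],
  [0, 1.1, 1.02, 0, 0, 0, 0],
  [0, 1.1, 1.02, 0, 0, 0, 0],
])

```text
clock: 3.75
position: [0.6053, 0.2939, 0.1198]
orientation: [[-1.0, -0.0, -0.001], [-0.0, 1.0, -0.0], [0.001, -0.0, -1.0]]
ft_force: [-3.3, -3.9, 9.3]
grip_width: 0.0002
grasp_force: 4.8
```

Run:
```python
from h import *
a=optics.snapshot("top");s=optics.snapshot("scene")
A=cv2.resize(a["pixels"][145:265,205:325,::-1],None,fx=3,fy=4,interpolation=2)
B=cv2.resize(s["pixels"][120:270,185:325,::-1],None,fx=3,fy=480/150,interpolation=2)
cv2.imwrite("pics/c2.png",np.hstack([A,B]))
```

```text
(no output)
```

View pics/c2.png

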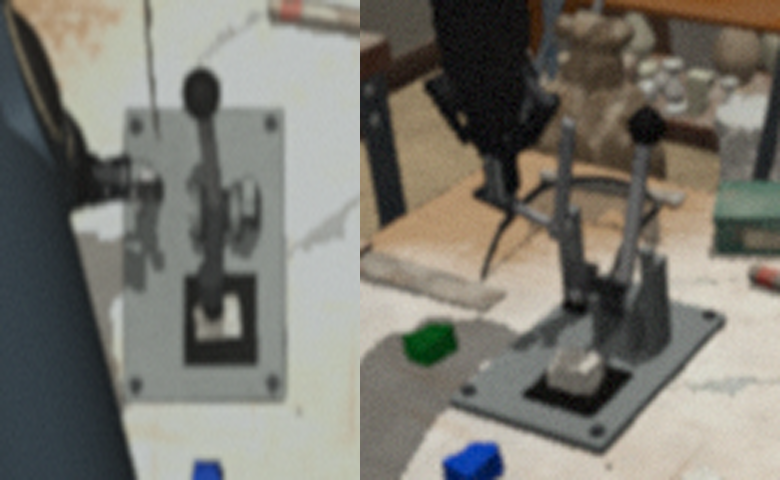

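The catch is fully flipped: in the right half the bar stands upright at (567,180), the tab lies over under the fingers, and a 9 N upward force shows it is at the stop. Next I go up, behind the knob and down.

Emit:
play_rows([
  [0, 0, -1, 0, 0, 0, 0],
  [0, 0, -2, 0, 0, 0, 0],
  [0, 0, -3, 0, 0, 0, 0],
  [0, 0, -4, 0, 0, 0, 0],
  [0, 0, -5.1, 0, 0, 0, 0],
  [-0.7, -0.7, -5.1, 0, 0, 0, 0],
  [-1.4, -1.4, -5.1, 0, 0, 0, 0],
  [-2.1, -2.1, -5.1, 0, 0, 0, 0],
  [-2.8, -2.75, -5.1, 0, 0, 0, 0],
  [-2.8, -2.75, -5.1, 0, 0, 0, 0],
  [-2.8, -2.75, -5.1, 0, 0, 0, 0],
  [-2.8, -2.75, -4.2, 0, 0, 0, 0],
  [-2.8, -2.75, -3.3, 0, 0, 0, 0],
  [-2.8, -2.75, -2.4, 0, 0, 0, 0],
  [-2.8, -2.75, -1.6, 0, 0, 0, 0],
  [-2.8, -2.75, -1.2, 0, 0, 0, 0],
  [-2.8, -2.75, -1.2, 0, 0, 0, 0],
  [-2.8, -2.75, -1.2, 0, 0, 0, 0],
])

```text
clock: 5.35
position: [0.7164, 0.1861, 0.1657]
orientation: [[-1.0, -0.003, -0.002], [-0.003, 1.0, 0.001], [0.002, 0.001, -1.0]]
ft_force: [1.2, -0.4, 1.4]
grip_width: -0.0003
grasp_force: 0.0
```

Emit:
play_rows([
  [0.4, -0.1, 0, 0, 0, 0, 0],
  [0.7, -0.1, 0, 0, 0, 0, 0],
  [0.9, -0.1, 0, 0, 0, 0, 0],
  [1.1, -0.1, 0, 0, 0, 0, 0],
  [1.3, -0.1, 0, 0, 0, 0, 0],
  [1.5, -0.1, 0, 0, 0, 0, 0],
  [1.7, -0.1, 0, 0, 0, 0, 0],
  [1.9, -0.1, 0, 0, 0, 0, 0],
  [2.1, -0.1, 0, 0, 0, 0, 0],
  [2.3, -0.1, 0, 0, 0, 0, 0],
  [2.5, -0.1, 0, 0, 0, 0, 0],
  [2.6, -0.1, 0, 0, 0, 0, 0],
  [2.7, -0.1, 0, 0, 0, 0, 0],
  [2.7, -0.1, 0, 0, 0, 0, 0],
  [2.7, -0.1, 0, 0, 0, 0, 0],
])

```text
clock: 6.6
position: [0.6153, 0.181, 0.1714]
orientation: [[-1.0, -0.0, 0.015], [-0.0, 1.0, 0.004], [-0.015, 0.004, -1.0]]
ft_force: [7.5, -0.4, 4.7]
grip_width: 0.0004
grasp_force: 4.3
```

Emit:
play_rows([
  [0.1, 0, 0, 0, 0, 0, 0],
  [0.2, 0, 0, 0, 0, 0, 0],
  [0.3, 0, 0, 0, 0, 0, 0],
  [0.4, 0, 0, 0, 0, 0, 0],
  [0.5, 0, 0, 0, 0, 0, 0],
  [0.5, 0, 0, 0, 0, 0, 0],
  [0.5, 0, 0, 0, 0, 0, 0],
])

```text
clock: 7.18
position: [0.6035, 0.1806, 0.1715]
orientation: [[-0.999, 0.001, 0.034], [0.002, 1.0, 0.006], [-0.034, 0.006, -0.999]]
ft_force: [29.5, 1.4, -12.5]
grip_width: 0.0001
grasp_force: 14.3
```

Emit:
play_rows([
  [-0.1, 0, 0, 0, 0, 0, 0],
  [-0.1, 0, 0, 0, 0, 0, 0],
  [-0.1, 0, 0, 0, 0, 0, 0],
  [-0.1, 0, 0, 0, 0, 0, 0],
  [-0.1, 0, 0, 0, 0, 0, 0],
  [-0.1, 0, 0, 0, 0, 0, 0],
])

```text
clock: 7.68
position: [0.604, 0.1807, 0.1713]
orientation: [[-1.0, 0.001, 0.025], [0.001, 1.0, 0.005], [-0.025, 0.005, -1.0]]
ft_force: [19.5, 0.7, -4.5]
grip_width: -0.0002
grasp_force: 9.8
```

Run:
```python
from h import *
a=optics.snapshot("top");s=optics.snapshot("scene")
A=cv2.resize(a["pixels"][145:265,205:325,::-1],None,fx=3,fy=4,interpolation=2)
B=cv2.resize(s["pixels"][120:270,185:325,::-1],None,fx=3,fy=480/150,interpolation=2)
cv2.imwrite("pics/c3.png",np.hstack([A,B]))
s=manip.observe();print(s["position"],s["ft_force"])
```

```text
[0.60401627 0.1806835  0.17130232] [19.78914483  0.82648002 -4.78190489]
```

View pics/c3.png

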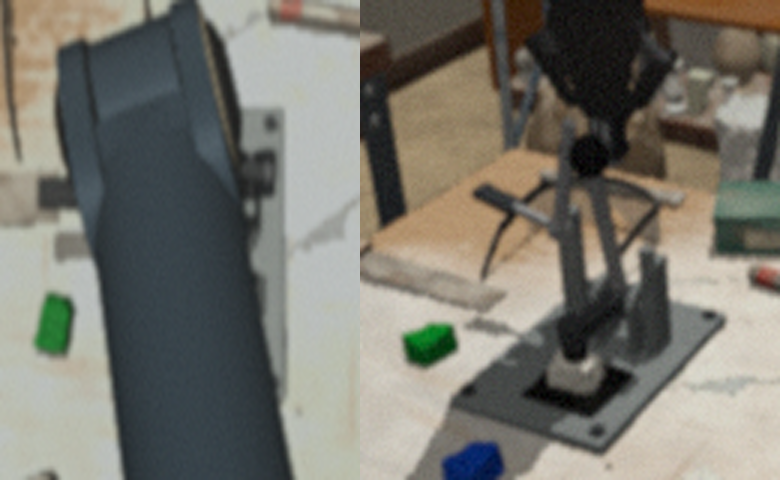

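The foot is down on the stone at (573,350), the knob is forward at (590,155) and the tab lies over. Easing the command back 4 mm moved the tool only 0.5 mm, so the lever is on its stop, held with 20 N.

```bash
python3 -c "
from workcell import manip
print(manip.finish_job())"
```

```text
the job is handed in; nothing more can be done
None
```

I flipped the left press's catch to its stop, then pulled its lever to the stop so the foot clamps the stone, and handed the job in at about 7.7 s still holding it with about 20 N; the right press and the loose pieces were not touched, and no verdict came back.

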